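# Release the ratchet and close the board press

### The arm

A 6-joint arm with a two-finger parallel gripper is mounted at the origin on the work surface. World frame = base frame: x ahead of the robot, y to its left, z up, the work surface at z = 0. Lengths are in m, angles in degrees, forces in N, time in s.
With the tool pointing down it reaches from about 0.425 to 0.925 m from the base axis. Payload 12.5 kg.
Tool frame: the origin (TCP) lies where the fingers leave the gripper's body, on its centre line; the fingertips stand 73 mm ahead of it and the grasp point (between the pads) lies ahead of it (r.grasp_offset is the z of the grasp point in the tool frame, in m); z points along the fingers, y is the direction in which the jaws open and shut (so a half turn about z gives the same grasp; the last joint's range is limited). The gripper opens to 85 mm and grips with 20 to 120 N. Pads are 22 mm wide; open, the fingers measure 114 mm over their backs; the gripper's body (76 mm by 85 mm) begins 54 mm behind the grasp point. The pads swing forward as they close: fully open they stand 13 mm farther back than shut.
Start: joints at [62.59, 28.126, 89.318, -0, 62.55, -6.05], TCP at [0.228, 0.582, 0.304] pointing down, gripper open.
Joint ranges: [-177.58, 177.58], [-47.91, 125.51], [2.72, 160], [-65.01, 245.01], [3.68, 167.84], [-153.87, 153.87]. Speed limits (degrees/s): [127.2, 127.2, 159.86, 180, 180, 180].

### API

Orientations are given as [roll, pitch, yaw] about the fixed x, y, z axes, in that order (R = Rz(yaw) Ry(pitch) Rx(roll)).
In Python, from cell import r gives the robot as it stands. The module is installed in compiled form; this text tells all that it offers.
- The arm moves only by the tool jog_arm, never from a script. Its argument "increments" is a list of rows, each an object with "travel": the shift along the world's x, y, z in cm, a list of three; "rotation": the turn, a rotation vector about the world's x, y, z in degrees, a list of three. In form: [{"travel": [x, y, z], "rotation": [ax, ay, az]}, ...]. A call has 1 to 10 rows; each row shifts and turns the commanded pose from where the row before left it; what a row does not reach is not made up. A row lasts 1/10 s, in which the tool goes at most 50 mm and 8.59 degrees, less where a joint would pass 70% of its speed; a pose out of reach is approached as far as the arm can. A call is refused whole if a number of a shift passes 5 or a number of a turn 8.59, either way. A call with a gripper value outside its range is refused whole. "claw" is the opening, from 0 (shut) to 1 (fully open), set as the call begins (left out, the last holds). The fingers move at their own pace and stop on an object; "newtons" is the grip in N (left out, the last holds). Time passes only in rows, so rows that do not move let the fingers close. It gives the time, the measured TCP pose, the force and the opening at its end, in the units of the state.
- r.sense(): the state, without advancing time (a new reading comes with each control period).
- r.snapshot(name): name is "side" or "top" or "wrist"; returns the picture (420x560x3 uint8, red, green, blue); there is no depth.
- r.calibration(name): a dict with "intrinsics" (3x3 intrinsics, pixels), "R" (3x3) and "t" (3): a world point X has camera coordinates R X + t. Camera axes: x right, y down, z forward; pixel columns grow to the right and rows downward; lengths in m; the calibration is good to about 2 mm. A picture is of the moment at which its call begins: read the wrist's pose just before it. calibration takes no time and is no camera call; for the wrist camera it gives the pose at the moment of the call.
- r.finish_job(): hands the job in, once; it reports no verdict.
The state is a dict: "clock": time; "joints": joint angles; "qvel": joint speeds; "effort": joint torques, N m; "position": TCP position; "eef_rot": TCP orientation; "ft_force": force on the tool from outside, world axes, zero at the start; "moment": the same for the moment, N m; "opening": finger opening in m.
Only numpy, scipy, OpenCV 4.12 (cv2) and the standard library are available. Lean on these libraries where they do the work, as an engineer would, in place of code of your own. Each camera call takes 0.05 s, during which the arm holds its last target. There are 200 camera calls.

### The job

Close the small hold-down press over the circuit board in its nest. Its raised arm is locked by a ratchet: first press the pawl's thumb tab all the way down with a fingertip so that the hook comes out of the teeth (it stays out by itself), then push the arm down by its crossbar handle until the rubber foot rests on the board. Only press and push: do not raise the arm, keep the board in its nest, and leave everything else on the bench where it stands.

Things in the scene. Friction and masses are not known exactly. Their poses are not given: they have to be found in the camera images.
- press: the fixed press: aluminium base plate 270 x 110 x 12 mm with a black board nest, two grey upright cheeks, a steel arm and a dark steel pawl. Origin: centre of the plate's underside, on the bench. Its own x axis runs along the plate: the handle end is at -x, the pawl tab at +x; z is up, everything that moves swings in its x-z plane (y = 0)
- press_hinge (a point): hinge axis of the arm (the axis runs along the press's y), 35 mm from the press origin towards +x, 85 mm above the bench; fixed to the press
- press_handle (a point): centre of the black crossbar at the end of the arm: a round bar 22 mm in diameter, 64 mm long, along the press's y, 160 mm from the hinge axis; it moves with the arm. With the arm fully down it lies at the height of the hinge (85 mm), 125 mm from the press origin towards -x. The space over it is free
- press_arm (a joint): angle of the arm, rad: 0 = level, fully down, rubber foot resting on the board; grows as the arm is raised, and 0.69 to 0.75 at the start. With the hook in the teeth it can sink 0.08 rad at most. Once freed, the stiff hinge stays where it is left and needs about 5 to 10 N straight down at the crossbar
- pawl_tab (a point): middle of the top face of the pawl's thumb tab, a flat dark steel plate 30 mm (press x) by 34 mm (press y), 6 mm thick, about 154 mm above the bench and 145 mm from the press origin towards +x; it moves with the pawl. The space over it is free
- press_pawl (a joint): angle of the rocking pawl, rad: 0 = hook in the teeth, grows as the tab is pressed down, end stop at 0.32; the hook is clear of the teeth from 0.15 on. Its pivot lies 50 mm from the tab's middle towards the press's -x and 26 mm lower, so the tab goes down about 16 mm to the end stop and drifts about 5 mm outwards (+x). Takes about 3 N to press, has no return spring: it stays where it is left
- nest_floor (a point): middle of the nest's floor, 30 mm above the bench, 50 mm from the press origin towards -x; fixed to the press
- board: loose green circuit board, 62 x 58 x 4 mm, with small parts on it, lying in the nest (2 mm of play all round, 6 mm high lips). Origin: centre of its underside, at the nest floor
- screwdriver: screwdriver with grey handle, lying beside the press; not part of the work
- spool: steel spool of solder, 54 mm across, 42 mm high, standing beside the press, centre of its underside; not part of the work
- parts_tray: small grey open tray with one divider, 90 x 60 x 22 mm, lying beside the press, centre of its underside; not part of the work
- pen_mug: white mug with pens, 80 mm across, pens up to 150 mm high, centre of its underside; not part of the work
- spray_can: white can, 58 mm across, 170 mm high, centre of its underside; not part of the work
- flux_bottle: white bottle, 56 mm across, 140 mm high, centre of its underside; not part of the work
- meter: black hand-held meter lying on its back, 150 x 75 x 32 mm, centre of its underside; not part of the work
Mind the look-alikes: they are no part of the job. Leave any blue look-alike of the board alone.

How it is judged:
By the outcome, as a careful person would: the job done as asked, in the order asked, and still so for the second after the job is handed in, with the robot touching nothing.
It also fails if it takes over 45 s, if anything falls off the work surface, if the arm or the gripper's body presses on something with over 40 N, if the wrist force passes 120 N, or if a joint passes its speed limit or range.

## Working session

There is one attempt and no reset: what is moved stays moved. The work goes in short steps, Python scripts to look and compute and a tool call to move; the robot and the scene stay as the last step left them, time stands still between calls to the robot, and variables do not carry over. Pictures are saved under pics/ and viewed, about 8 in all and at most 12, crops included, and the job is handed in when it is done.

Besides the shell and the picture viewer there is one more tool, called after "Emit:" as a command line: name --argument value ..., lists and objects as JSON in quotes. jog_arm: Moves the arm, as the interface text tells. Its arguments: {"type":"object","properties":{"increments":{"type":"array","items":{"type":"object","properties":{"travel":{"type":"array","items":{"type":"number"}},"rotation":{"type":"array","items":{"type":"number"}}}}},"claw":{"type":"number"},"newtons":{"type":"number"}},"required":["increments"]}

```bash
mkdir -p pics
python3 - <<'E'
from cell import r
import cv2
for n in("top","side"):
    c=r.calibration(n);print(n,c["intrinsics"].round(1).tolist(),c["R"].round(3).tolist(),c["t"].round(3).tolist())
    cv2.imwrite(f"pics/{n}0.png",r.snapshot(n)[:,:,::-1])
print(r.sense(),r.grasp_offset)
E
```

```text
top [[490.4, 0.0, 279.8], [0.0, 490.4, 208.4], [0.0, 0.0, 1.0]] [[-0.02, -1.0, 0.001], [-0.994, 0.02, -0.103], [0.103, -0.003, -0.995]] [-0.001, 0.523, 1.29]
side [[429.3, 0.0, 286.5], [0.0, 429.3, 209.3], [0.0, 0.0, 1.0]] [[0.921, -0.39, 0.019], [-0.267, -0.663, -0.699], [0.285, 0.639, -0.715]] [-0.5, 0.224, 1.19]
{'clock': 0.1, 'joints': array([ 6.25876339e+01,  2.81603851e+01,  8.93476773e+01,  1.23130616e-03,
        6.25484379e+01, -6.05174350e+00]), 'qvel': array([-0.0104159 , -0.12920594, -0.05438877, -0.11557899,  0.10614475,
       -0.05870635]), 'effort': array([ 3.37908525e-03, -6.19453454e+01, -2.62029094e+01, -3.59603803e-05,
        2.92840406e-03, -7.39684197e-06]), 'position': array([0.22757585, 0.58195314, 0.30338321]), 'eef_rot': array([-1.79943930e+02, -7.04263844e-03,  1.58638806e+02]), 'ft_force': array([-0.12628728, -0.09949034,  0.86937942]), 'moment': array([-0.00321084, -0.0012723 ,  0.00938712]), 'opening': 0.08514214872223937} 0.0539
```

View pics/top0.png

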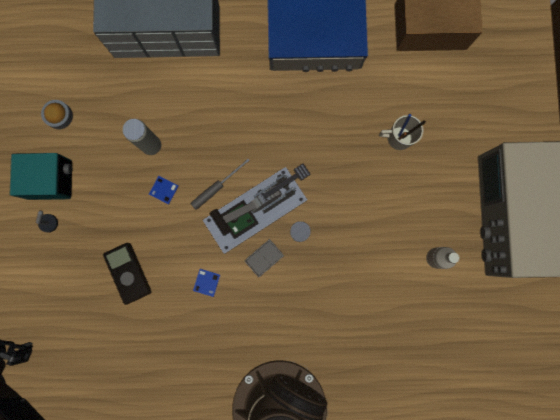

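View pics/side0.png

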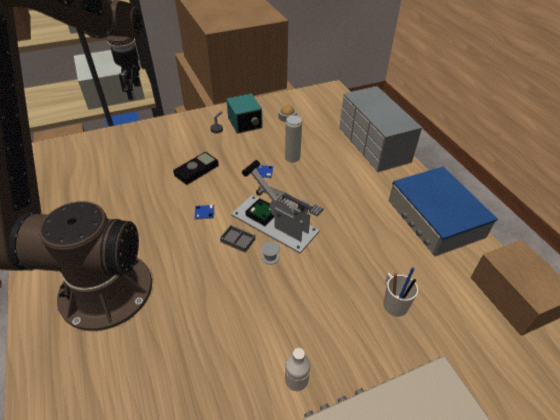

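The top view shows one press, at about (255,210). Its handle end is at (220,220) and the tab at (303,171). The two blue boards at (164,190) and (206,283) are look-alikes, and the green board in the nest is at (240,222). I'll enlarge the press area to confirm and measure.

Run:
```python
import cv2,numpy as np
a=cv2.imread("pics/top0.png")[155:260,190:320]
b=cv2.imread("pics/side0.png")[150:255,220:350]
z=lambda i:cv2.resize(i,None,fx=6,fy=5.5,interpolation=cv2.INTER_CUBIC)
cv2.imwrite("pics/topc.png",z(a))
```

```text
(no output)
```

View pics/topc.png

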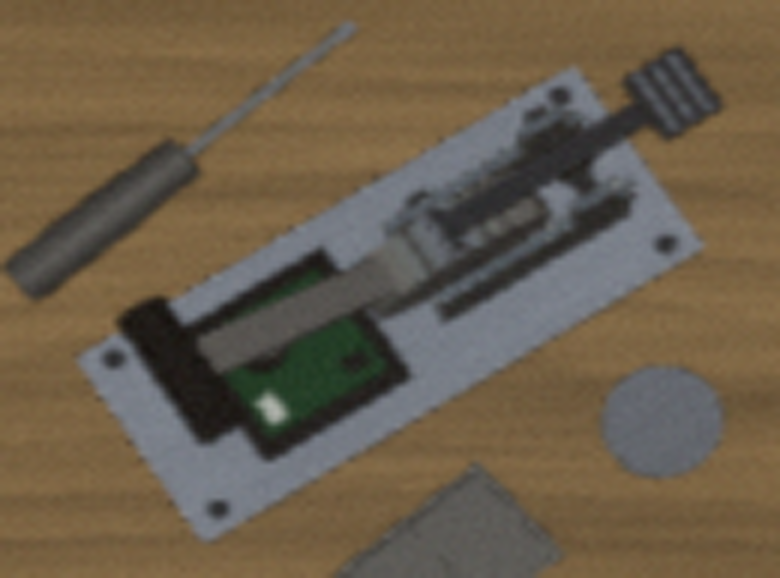

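The crop shows the plate corners at (80,358), (207,542), (703,243) and (575,68), the ribbed tab at (674,93) and the crossbar at (180,370). The green board is in its nest under the arm. I'll fit the press pose to these points.

```bash
cat > h.py <<'E'
import numpy as np
from cell import r
from scipy.optimize import least_squares
def proj(n,X):
    c=r.calibration(n);p=(c["R"]@np.atleast_2d(X).T).T+c["t"];p=p@c["intrinsics"].T
    return p[:,:2]/p[:,2:]
def world(p,X):
    c,s=np.cos(p[2]),np.sin(p[2]);X=np.atleast_2d(X)
    return np.c_[p[0]+c*X[:,0]-s*X[:,1],p[1]+s*X[:,0]+c*X[:,1],X[:,2]]
def handle(q): return [.035-.16*np.cos(q),0,.085+.16*np.sin(q)]
E
python3 - <<'E'
from h import *
uv=np.array([[80,358],[207,542],[703,243],[575,68],[674,93],[180,370]])/[6,5.5]+[190-.4,155-.4]
# press +x: towards upper right of image; image right=-y, up=+x
def M(q): return np.array([[-.135,.055,.012],[-.135,-.055,.012],[.135,-.055,.012],[.135,.055,.012],[.145,0,.154],handle(q)])
f=lambda p:(proj("top",world(p,M(p[3])))-uv).ravel()
s=least_squares(f,[.5,.05,-.9,.72]);p=s.x
print(p,np.degrees(p[2]),s.fun.reshape(-1,2).round(1))
np.save("p.npy",p)
print("tab",world(p,[.145,0,.154]),"handle",world(p,handle(p[3])),"handle0",world(p,handle(0)))
print("side proj",proj("side",world(p,M(p[3]))).round(0).tolist())
E
```

```text
[ 0.52278096  0.05585772 -1.01328841  0.69627148] -58.057149497804964 [[-0.9 -0.2]
 [-0.3  0.5]
 [ 0.8  0.5]
 [ 0.1 -1. ]
 [ 0.  -0.2]
 [ 0.2  0.2]]
tab [[ 0.59949656 -0.06718583  0.154     ]] handle [[0.47635044 0.13032726 0.18761784]] handle0 [[0.45664682 0.16192975 0.085     ]]
side proj [[251.0, 195.0], [230.0, 214.0], [299.0, 252.0], [319.0, 230.0], [315.0, 210.0], [250.0, 169.0]]
```

The fit agrees with the side view, where the handle projects to (250,169) and the tab to (315,210). I'll close the gripper, keep it high and move over the tab, turning the pads so their width runs along the press.

Emit:
jog_arm --increments '[{"travel": [1.87, -3.25, 0], "rotation": [0, 0, -1.83]}, {"travel": [1.87, -3.25, 0], "rotation": [0, 0, -1.83]}, {"travel": [1.87, -3.25, 0], "rotation": [0, 0, -1.83]}, {"travel": [1.87, -3.25, 0], "rotation": [0, 0, -1.83]}, {"travel": [1.87, -3.25, 0], "rotation": [0, 0, -1.83]}, {"travel": [1.87, -3.25, 0], "rotation": [0, 0, -1.83]}, {"travel": [1.87, -3.25, 0], "rotation": [0, 0, -1.83]}, {"travel": [1.87, -3.25, 0], "rotation": [0, 0, -1.83]}, {"travel": [1.87, -3.25, 0], "rotation": [0, 0, -1.83]}, {"travel": [1.87, -3.25, 0], "rotation": [0, 0, -1.83]}]' --claw 0 --newtons 20

```text
clock: 1.1
position: [0.4151, 0.2557, 0.3038]
eef_rot: [-180.0, -0.0, 140.3]
ft_force: [-0.6, 1.0, -0.6]
opening: -0.0001
```

Emit:
jog_arm --increments '[{"travel": [1.87, -3.25, 0], "rotation": [0, 0, -1.83]}, {"travel": [1.87, -3.25, 0], "rotation": [0, 0, -1.83]}, {"travel": [1.87, -3.25, 0], "rotation": [0, 0, -1.83]}, {"travel": [1.87, -3.25, 0], "rotation": [0, 0, -1.83]}, {"travel": [1.87, -3.25, 0], "rotation": [0, 0, -1.83]}, {"travel": [1.87, -3.25, 0], "rotation": [0, 0, -1.83]}, {"travel": [1.87, -3.25, 0], "rotation": [0, 0, -1.83]}, {"travel": [1.87, -3.25, 0], "rotation": [0, 0, -1.83]}, {"travel": [1.87, -3.25, 0], "rotation": [0, 0, -1.83]}, {"travel": [1.87, -3.25, 0], "rotation": [0, 0, -1.83]}]'

```text
clock: 2.1
position: [0.6021, -0.0694, 0.3036]
eef_rot: [-180.0, -0.0, 122.0]
ft_force: [1.8, 0.5, 0.1]
opening: 0.0004
```

Emit:
jog_arm --increments '[{"travel": [0, 0, -1.5]}, {"travel": [0, 0, -1.5]}, {"travel": [0, 0, -1]}, {"travel": [0, 0, 0]}]'

```text
validation failed for argument at $.in...
```

The third call was refused, probably because the rows had no rotation. I'll resend it with rotation included.

Emit:
jog_arm --increments '[{"travel": [0, 0, -1.5], "rotation": [0, 0, 0]}, {"travel": [0, 0, -1.5], "rotation": [0, 0, 0]}, {"travel": [0, 0, -1], "rotation": [0, 0, 0]}, {"travel": [0, 0, 0], "rotation": [0, 0, 0]}]'

```text
clock: 2.5
position: [0.6012, -0.0677, 0.2625]
eef_rot: [-179.9, -0.1, 122.0]
ft_force: [-0.1, -0.0, 0.3]
opening: 0.0006
```

Run:
```python
from h import *
import cv2
p=np.load("p.npy")
print(r.sense()["position"],r.sense()["ft_force"])
print("wrist: tab, tip",proj("wrist",world(p,[.145,0,.154])),proj("wrist",r.sense()["position"]-[0,0,.073]))
w=r.snapshot("wrist");s=r.snapshot("side")[130:270,210:396]
cv2.imwrite("pics/a.png",np.hstack([w,cv2.resize(s,None,fx=3,fy=3)])[:,:,::-1][:, :][:, 320 if 0 else 0:])
cv2.imwrite("pics/a.png",cv2.resize(cv2.imread("pics/a.png"),(800,301)))
```

```text
[ 0.60121301 -0.06774224  0.26248697] [-0.05846697 -0.00476642  0.27160935]
wrist: tab, tip [[278.75516615 237.10152383]] [[280.55428194 268.19871659]]
```

View pics/a.png

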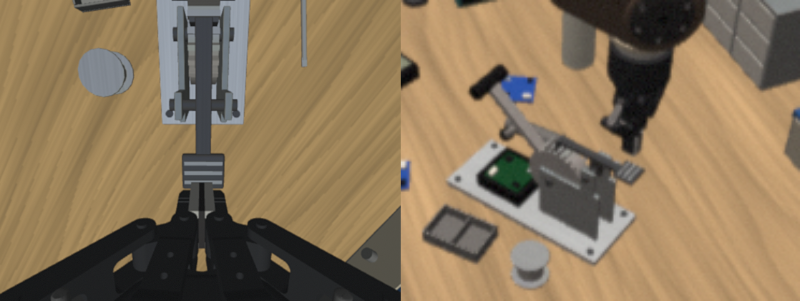

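The wrist view shows the tab at about (284,239) full scale, within 5 px of the predicted (279,237). The side view shows the shut fingertips just above the tab. I'll lower onto it and then press.

Emit:
jog_arm --increments '[{"travel": [0, 0, -1], "rotation": [0, 0, 0]}, {"travel": [0, 0, -1], "rotation": [0, 0, 0]}, {"travel": [0, 0, -1], "rotation": [0, 0, 0]}, {"travel": [0, 0, -0.3], "rotation": [0, 0, 0]}, {"travel": [0, 0, 0], "rotation": [0, 0, 0]}]'

```text
clock: 3.1
position: [0.6015, -0.0679, 0.2302]
eef_rot: [-180.0, -0.0, 122.0]
ft_force: [0.2, 0.4, -0.3]
opening: -0.0001
```

Emit:
jog_arm --increments '[{"travel": [0.01, -0.02, -0.2], "rotation": [0, 0, 0]}, {"travel": [0.01, -0.02, -0.2], "rotation": [0, 0, 0]}, {"travel": [0.01, -0.02, -0.2], "rotation": [0, 0, 0]}, {"travel": [0.01, -0.02, -0.2], "rotation": [0, 0, 0]}, {"travel": [0, 0, 0], "rotation": [0, 0, 0]}]'

```text
clock: 3.6
position: [0.6025, -0.0692, 0.2233]
eef_rot: [179.9, 0.1, 122.0]
ft_force: [1.1, -2.6, 3.0]
opening: -0.0001
```

Emit:
jog_arm --increments '[{"travel": [0.01, -0.02, -0.2], "rotation": [0, 0, 0]}, {"travel": [0.01, -0.02, -0.2], "rotation": [0, 0, 0]}, {"travel": [0.01, -0.02, -0.2], "rotation": [0, 0, 0]}, {"travel": [0, 0, 0], "rotation": [0, 0, 0]}]'

```text
clock: 4.0
position: [0.603, -0.0699, 0.2175]
eef_rot: [179.9, 0.1, 122.0]
ft_force: [2.7, -3.6, 4.0]
opening: 0.0001
```

Emit:
jog_arm --increments '[{"travel": [0.03, -0.05, -0.2], "rotation": [0, 0, 0]}, {"travel": [0.03, -0.05, -0.2], "rotation": [0, 0, 0]}, {"travel": [0, 0, -0.1], "rotation": [0, 0, 0]}, {"travel": [0, 0, 0], "rotation": [0, 0, 0]}]'

```text
clock: 4.4
position: [0.6037, -0.071, 0.2125]
eef_rot: [179.9, 0.1, 122.0]
ft_force: [2.9, -5.3, 4.1]
opening: 0.0001
```

Emit:
jog_arm --increments '[{"travel": [0.01, -0.02, -0.1], "rotation": [0, 0, 0]}, {"travel": [0, 0, -0.1], "rotation": [0, 0, 0]}, {"travel": [0, 0, 0], "rotation": [0, 0, 0]}]'

```text
clock: 4.7
position: [0.6039, -0.0711, 0.2117]
eef_rot: [179.8, 0.2, 122.0]
ft_force: [0.8, -5.4, 14.5]
opening: 0.0002
```

The force jumped to 14.5 N with the tip at about 139 mm, so the pawl is at its end stop. I'll lift off, move over the crossbar and check.

Emit:
jog_arm --increments '[{"travel": [0, 0, 1], "rotation": [0, 0, 0]}, {"travel": [0, 0, 4], "rotation": [0, 0, 0]}, {"travel": [0, 0, 4], "rotation": [0, 0, 0]}, {"travel": [-1.6, 2.5, 0], "rotation": [0, 0, 0]}, {"travel": [-1.6, 2.5, 0], "rotation": [0, 0, 0]}, {"travel": [-1.6, 2.5, 0], "rotation": [0, 0, 0]}, {"travel": [-1.6, 2.5, 0], "rotation": [0, 0, 0]}]'

```text
clock: 5.4
position: [0.5379, 0.0306, 0.3]
eef_rot: [-180.0, -0.1, 122.0]
ft_force: [-0.6, 0.4, 0.4]
opening: 0.0002
```

Emit:
jog_arm --increments '[{"travel": [-1.6, 2.5, 0], "rotation": [0, 0, 0]}, {"travel": [-1.6, 2.5, 0], "rotation": [0, 0, 0]}, {"travel": [-1.6, 2.5, 0], "rotation": [0, 0, 0]}, {"travel": [-1.6, 2.5, 0], "rotation": [0, 0, 0]}, {"travel": [0, 0, 0], "rotation": [0, 0, 0]}]'

```text
clock: 5.9
position: [0.473, 0.1316, 0.3001]
eef_rot: [-179.9, -0.1, 122.2]
ft_force: [-0.1, -0.0, -0.4]
opening: -0.0004
```

Run:
```python
from h import *
import cv2
p=np.load("p.npy");P=r.sense()["position"]
print(P,r.sense()["ft_force"])
H=world(p,handle(p[3]))[0];d=P-H;c,s=np.cos(p[2]),np.sin(p[2])
print("tip rel handle in press axes",d[0]*c+d[1]*s,-d[0]*s+d[1]*c,d[2]-.073)
print("wrist handle",proj("wrist",H))
w=r.snapshot("wrist");s=r.snapshot("side")[130:270,210:396]
cv2.imwrite("pics/b.png",cv2.resize(np.hstack([w,cv2.resize(s,(558,420))])[:,:,::-1],(800,301)))
```

```text
[0.47298701 0.13163002 0.30008134] [-0.12300984 -0.01663996 -0.44169781]
tip rel handle in press axes -0.0028849963659830953 -0.0021648765481637466 0.03946349877682419
wrist handle [[284.29623162 241.27855567]]
```

View pics/b.png

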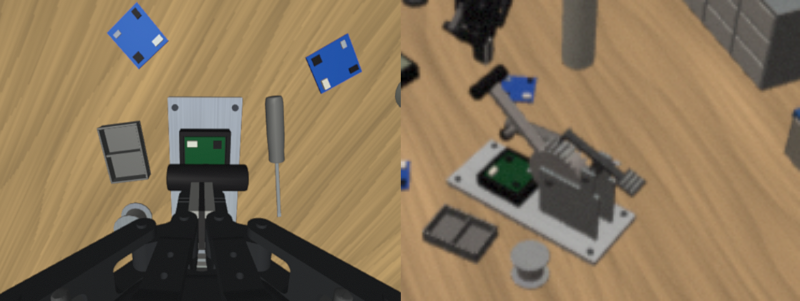

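The pawl tab is now visibly tilted down in the side view. The crossbar in the wrist view is at about (289,248), against (284,241) predicted. That puts the arm near 0.73 rad, and the tip lies about 6 mm to the -x side of the bar's centre, still over it. I'll lower and push along the arc, watching the force.

Emit:
jog_arm --increments '[{"travel": [0.05, -0.1, -1], "rotation": [0, 0, 0]}, {"travel": [0.05, -0.1, -1], "rotation": [0, 0, 0]}, {"travel": [0, 0, -0.3], "rotation": [0, 0, 0]}, {"travel": [0, 0, 0], "rotation": [0, 0, 0]}]'

```text
clock: 6.4
position: [0.4761, 0.127, 0.276]
eef_rot: [-179.9, -0.0, 122.0]
ft_force: [0.3, 0.3, 0.7]
opening: 0.0001
```

Emit:
jog_arm --increments '[{"travel": [-0.1, 0.16, -0.33], "rotation": [0, 0, 0]}, {"travel": [-0.1, 0.16, -0.33], "rotation": [0, 0, 0]}, {"travel": [-0.1, 0.16, -0.33], "rotation": [0, 0, 0]}]'

```text
clock: 6.7
position: [0.473, 0.1326, 0.2678]
eef_rot: [179.9, -0.0, 122.0]
ft_force: [-5.9, 4.8, 15.9]
opening: 0.0003
```

Emit:
jog_arm --increments '[{"travel": [-0.1, 0.16, -0.33], "rotation": [0, 0, 0]}, {"travel": [-0.1, 0.16, -0.33], "rotation": [0, 0, 0]}, {"travel": [0, 0, 0], "rotation": [0, 0, 0]}]'

```text
clock: 7.0
position: [0.4705, 0.1367, 0.2615]
eef_rot: [179.9, -0.1, 122.0]
ft_force: [-4.1, 5.1, 12.8]
opening: -0.0001
```

It's moving freely: the arm is at about 0.62 rad with 13 N on the tool.

Emit:
jog_arm --increments '[{"travel": [-0.12, 0.19, -0.4], "rotation": [0, 0, 0]}, {"travel": [-0.12, 0.19, -0.4], "rotation": [0, 0, 0]}, {"travel": [-0.12, 0.19, -0.4], "rotation": [0, 0, 0]}, {"travel": [-0.12, 0.19, -0.4], "rotation": [0, 0, 0]}, {"travel": [-0.12, 0.19, -0.4], "rotation": [0, 0, 0]}]'

```text
clock: 7.5
position: [0.4646, 0.1463, 0.2416]
eef_rot: [179.9, -0.1, 122.0]
ft_force: [-6.4, 7.8, 15.0]
opening: 0.0002
```

Emit:
jog_arm --increments '[{"travel": [-0.08, 0.14, -0.4], "rotation": [0, 0, 0]}, {"travel": [-0.08, 0.14, -0.4], "rotation": [0, 0, 0]}, {"travel": [-0.08, 0.14, -0.4], "rotation": [0, 0, 0]}, {"travel": [-0.08, 0.14, -0.4], "rotation": [0, 0, 0]}, {"travel": [-0.08, 0.14, -0.4], "rotation": [0, 0, 0]}]'

```text
clock: 8.0
position: [0.4606, 0.153, 0.2212]
eef_rot: [179.9, -0.1, 122.0]
ft_force: [-6.3, 9.0, 14.7]
opening: 0.0002
```

Emit:
jog_arm --increments '[{"travel": [-0.05, 0.08, -0.4], "rotation": [0, 0, 0]}, {"travel": [-0.05, 0.08, -0.4], "rotation": [0, 0, 0]}, {"travel": [-0.05, 0.08, -0.4], "rotation": [0, 0, 0]}, {"travel": [-0.05, 0.08, -0.4], "rotation": [0, 0, 0]}, {"travel": [-0.05, 0.08, -0.4], "rotation": [0, 0, 0]}, {"travel": [0, 0, 0], "rotation": [0, 0, 0]}]'

```text
clock: 8.6
position: [0.4583, 0.1567, 0.2006]
eef_rot: [179.9, -0.0, 122.0]
ft_force: [-0.5, 1.8, 2.6]
opening: 0.0001
```

Emit:
jog_arm --increments '[{"travel": [-0.05, 0.08, -0.4], "rotation": [0, 0, 0]}, {"travel": [-0.03, 0.05, -0.4], "rotation": [0, 0, 0]}, {"travel": [-0.03, 0.05, -0.4], "rotation": [0, 0, 0]}, {"travel": [-0.03, 0.05, -0.4], "rotation": [0, 0, 0]}, {"travel": [-0.03, 0.05, -0.4], "rotation": [0, 0, 0]}]'

```text
clock: 9.1
position: [0.4566, 0.1595, 0.1809]
eef_rot: [179.9, -0.0, 122.0]
ft_force: [-4.6, 6.1, 8.5]
opening: 0.0002
```

Emit:
jog_arm --increments '[{"travel": [0, 0, -0.3], "rotation": [0, 0, 0]}, {"travel": [0, 0, -0.3], "rotation": [0, 0, 0]}, {"travel": [0, 0, -0.2], "rotation": [0, 0, 0]}, {"travel": [0, 0, 0], "rotation": [0, 0, 0]}]'

```text
clock: 9.5
position: [0.4567, 0.1593, 0.1727]
eef_rot: [179.9, -0.0, 122.0]
ft_force: [-2.0, 1.7, 4.2]
opening: -0.0001
```

Emit:
jog_arm --increments '[{"travel": [0, 0, -0.1], "rotation": [0, 0, 0]}, {"travel": [0, 0, -0.1], "rotation": [0, 0, 0]}, {"travel": [0, 0, -0.1], "rotation": [0, 0, 0]}, {"travel": [0, 0, 0], "rotation": [0, 0, 0]}]'

```text
clock: 9.9
position: [0.4567, 0.1594, 0.1698]
eef_rot: [179.9, -0.0, 122.0]
ft_force: [-2.7, 3.3, 5.8]
opening: -0.0001
```

Emit:
jog_arm --increments '[{"travel": [0, 0, -0.1], "rotation": [0, 0, 0]}, {"travel": [0, 0, 0], "rotation": [0, 0, 0]}]'

```text
clock: 10.1
position: [0.4567, 0.1594, 0.1689]
eef_rot: [179.9, -0.0, 122.0]
ft_force: [-1.9, 4.0, 6.6]
opening: -0.0
```

Emit:
jog_arm --increments '[{"travel": [0, 0, -0.1], "rotation": [0, 0, 0]}, {"travel": [0, 0, 0], "rotation": [0, 0, 0]}]'

```text
clock: 10.3
position: [0.4567, 0.1594, 0.1678]
eef_rot: [179.9, -0.0, 122.0]
ft_force: [-3.0, 3.8, 6.8]
opening: -0.0001
```

Emit:
jog_arm --increments '[{"travel": [0, 0, -0.1], "rotation": [0, 0, 0]}, {"travel": [0, 0, 0], "rotation": [0, 0, 0]}]'

```text
clock: 10.5
position: [0.4567, 0.1594, 0.1669]
eef_rot: [179.9, -0.0, 122.0]
ft_force: [-2.6, 4.1, 6.7]
opening: 0.0003
```

Emit:
jog_arm --increments '[{"travel": [0, 0, -0.1], "rotation": [0, 0, 0]}, {"travel": [0, 0, 0], "rotation": [0, 0, 0]}]'

```text
clock: 10.7
position: [0.4567, 0.1594, 0.1659]
eef_rot: [179.9, -0.0, 122.0]
ft_force: [-2.3, 3.3, 6.7]
opening: -0.0
```

Emit:
jog_arm --increments '[{"travel": [0, 0, -0.1], "rotation": [0, 0, 0]}, {"travel": [0, 0, 0], "rotation": [0, 0, 0]}]'

```text
clock: 10.9
position: [0.4567, 0.1594, 0.1649]
eef_rot: [179.9, -0.0, 122.0]
ft_force: [-3.9, 4.9, 8.0]
opening: -0.0001
```

Run:
```python
from h import *
import cv2
p=np.load("p.npy");print(r.sense()["position"],r.sense()["ft_force"])
w=r.snapshot("wrist");s=r.snapshot("side")[130:270,210:396]
print("side handle0",(proj("side",world(p,handle(0)))-[210,130])*2.15+[400,0])
cv2.imwrite("pics/c.png",cv2.resize(np.hstack([w,cv2.resize(s,(558,420),interpolation=cv2.INTER_CUBIC)])[:,:,::-1],(800,301)))
```

```text
[0.45666817 0.15937595 0.1649342 ] [-3.93594352  4.86381465  7.97069125]
side handle0 [[468.63103539 126.75802236]]
```

View pics/c.png

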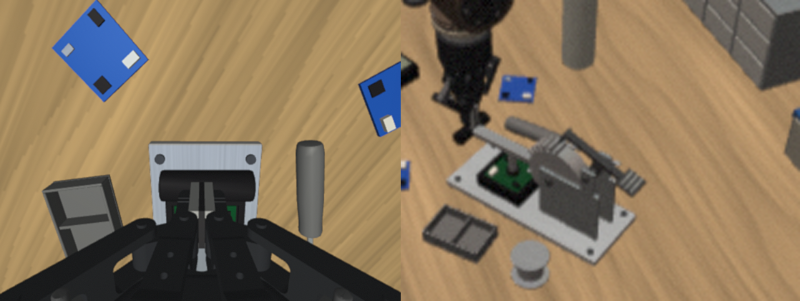

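The side view shows the arm nearly level with its foot at the board, and the bar at (470,125) against (469,127) expected for level. The force hasn't clearly risen yet, so I'll keep pressing in small steps and relieve the sideways load.

Emit:
jog_arm --increments '[{"travel": [-0.05, 0.08, -0.1], "rotation": [0, 0, 0]}, {"travel": [0, 0, 0], "rotation": [0, 0, 0]}]'

```text
clock: 11.2
position: [0.4566, 0.1597, 0.1645]
eef_rot: [179.9, 0.1, 122.1]
ft_force: [-2.9, -3.5, 17.6]
opening: 0.0
```

Emit:
jog_arm --increments '[{"travel": [0, 0, -0.1], "rotation": [0, 0, 0]}, {"travel": [0, 0, 0], "rotation": [0, 0, 0]}]'

```text
clock: 11.4
position: [0.4566, 0.1597, 0.1643]
eef_rot: [179.9, 0.1, 122.1]
ft_force: [-5.1, -2.5, 28.7]
opening: 0.0001
```

The stop is firm now: 28.7 N, with the height no longer changing. I'll lift straight off and check.

Emit:
jog_arm --increments '[{"travel": [0, 0, 0.3], "rotation": [0, 0, 0]}, {"travel": [0, 0, 1], "rotation": [0, 0, 0]}, {"travel": [0, 0, 3], "rotation": [0, 0, 0]}, {"travel": [0, 0, 4], "rotation": [0, 0, 0]}, {"travel": [0, 0, 4], "rotation": [0, 0, 0]}, {"travel": [-1, 4, 1], "rotation": [0, 0, 0]}, {"travel": [-1, 4, 0], "rotation": [0, 0, 0]}, {"travel": [-1, 4, 0], "rotation": [0, 0, 0]}, {"travel": [-1, 4, 0], "rotation": [0, 0, 0]}, {"travel": [0, 0, 0], "rotation": [0, 0, 0]}]'

```text
clock: 12.4
position: [0.415, 0.323, 0.2958]
eef_rot: [179.9, -0.0, 122.3]
ft_force: [-0.4, -1.0, 0.0]
opening: -0.0001
```

Run:
```python
from h import *
import cv2
p=np.load("p.npy");print(r.sense()["position"],r.sense()["ft_force"])
t=r.snapshot("top")[155:260,190:320];s=r.snapshot("side")[150:255,220:350]
for q in(0,.03,.06):print(q,*[(proj(n,world(p,handle(q)))-o)*[3.07,3.07]+k for n,o,k in(("top",[190,155],[0,0]),("side",[220,150],[400,0]))])
cv2.imwrite("pics/d.png",np.hstack([cv2.resize(i,(400,323),interpolation=cv2.INTER_CUBIC) for i in(t,s)])[:,:,::-1])
```

```text
[0.41496961 0.32302396 0.29582658] [-0.40136233 -0.99705859  0.00317059]
0 [[ 68.63995065 239.72724433]] [[467.29873425 119.59866449]]
0.03 [[ 67.92559219 239.37270341]] [[467.09455499 116.2156092 ]]
0.06 [[ 67.3539744  238.92057239]] [[466.99831776 112.87453259]]
```

View pics/d.png

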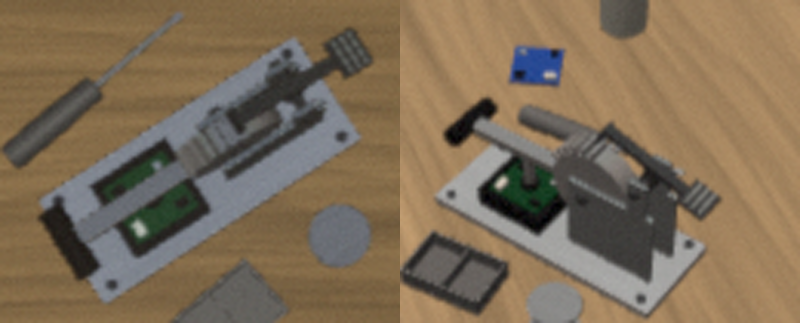

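The bar is at (470,121) in the side view, against (467,120) expected at 0 rad. The foot is on the green board, the board is in its nest, the tab is down and the neighbouring items haven't moved. Handing in.

```bash
python3 -c "
from cell import r
print(r.finish_job())"
```

```text
the job is handed in; nothing more can be done
None
```

The press is closed and the job is handed in; the clock read about 12.5 s at hand-in. The hand-in gives no verdict, so the result rests on my own checks.

- **Pawl:** I pressed the tab down with the shut fingertips until it hit its end stop. The force rose to 14.5 N at about 139 mm height, and the tab stayed down afterwards.
- **Arm:** I pushed the crossbar down along its arc until it stopped firmly at 28.7 N, then lifted straight off.
- **Final pictures:** The crossbar is within about 1 pixel of its level position. The foot is on the green board, which is still in its nest. The items visible near the press look unmoved, and the robot is touching nothing, with the wrist force near zero.
- **Disagreements:** The arm stopped with the fingertip about 5 mm lower than I had calculated. I put this down to small offsets in the pose fit and fingertip contact, since both the firm stop and the side view show the arm level. My first fit also gave a start angle of 0.70 rad, while the wrist view suggested about 0.73.
- **Refused call:** One move was refused because its rows had no rotation. Nothing moved, and I resent it.

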